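# Load the label winder and slide it home

## Task

Thread the three label reels onto the upright spindle of the label winder, hubs up, one after another: the widest first, the middle one on top of it and the narrowest last, each resting flat on what is below. Then push the loaded carriage all the way home to its stop under the keeper arm, and leave the pen pot, stapler and tray as they are.

Things in the scene. Friction and masses are not known exactly. Their poses are not given: they have to be found in the camera images.
- winder: Label winder, an aluminium bed 130 mm (its x) by 400 mm (its y) fixed to the desk, origin on the desk surface. At its +y end (from y = +147 mm) stands a grey drive head, 130 mm wide; from its top a flat keeper arm 34 mm wide reaches towards -y to y = +55 mm, its underside 135 mm and top 147 mm above the desk. The carriage slides along the bed's y axis.
- carriage (a joint): Position of the sliding carriage along the bed's +y (m): 0 is farthest out, 0.14 is home against its stop under the keeper arm; it starts out, between 0 and 0.03. Aluminium plate, top 30 mm above the desk; carries the spindle and the push plate. It has a friction of about 4 N (plus light damping) and stays where it is left.
- spindle_foot (a point): Where the spindle's axis meets the carriage plate, 30 mm above the desk; the first reel's underside rests here. Axes as the bed's: z up, y the way the carriage goes home. The spindle is a fixed upright steel pin 20 mm across and 76 mm high with its last 9 mm tapered to 8 mm across.
- spindle_tip (a point): Centre of the spindle's top, 106 mm above the desk.
- push_face (a point): Point on the outer (-y) face of the carriage's black upright push plate, 103 mm from the spindle axis and 70 mm above the desk, midway along the plate. The plate is 90 mm wide (bed's x), 8 mm thick and reaches from 30 to 75 mm above the desk. Press on this face towards the bed's +y to slide the carriage home.
- reel_wide: Widest label reel: a rigid wound roll 130 mm across and 14 mm thick with a hub 40 mm across standing 16 mm up from its top (30 mm high in all) and a 26 mm bore right through; black hub on a yellow roll, lying flat on the desk, hub up. Origin: centre of the underside, z up along the bore. Grip it by the hub, from above.
- reel_middle: Middle label reel: a rigid wound roll 100 mm across and 14 mm thick with a hub 40 mm across standing 16 mm up from its top (30 mm high in all) and a 26 mm bore right through; black hub on a yellow roll, lying flat on the desk, hub up. Origin: centre of the underside, z up along the bore. Grip it by the hub, from above.
- reel_narrow: Narrowest label reel: a rigid wound roll 72 mm across and 14 mm thick with a hub 40 mm across standing 16 mm up from its top (30 mm high in all) and a 26 mm bore right through; black hub on a yellow roll, lying flat on the desk, hub up. Origin: centre of the underside, z up along the bore. Grip it by the hub, from above.
- pen_pot: Bystander: leave it alone. Origin: centre of the underside. Black round pen pot, 72 mm across, 95 mm high, with three pens standing out to about 150 mm.
- stapler: Bystander: leave it alone. Origin: centre of the underside. Black desk stapler, 150 mm long (its y), 40 mm wide, 55 mm high.
- tray: Bystander: leave it alone. Origin: centre of the underside. Grey open desk tray with three long compartments, 220 mm (its x) by 130 mm, 45 mm high.
There are look-alikes about, which are no part of the job. What is shaped like the reel_narrow but turquoise is not meant. Leave any pink look-alike of the reel_wide alone.

How it is judged:
On the way, in this order (a step that is already met when the one before it is completed fails the run):
1. the widest reel is seated on the carriage plate around the spindle, hub up, and let go (z of reel_wide in the frame of spindle_foot between -0.005 and 0.005 m and horizontal distance between reel_wide and spindle_foot below 0.005 m and angle between reel_wide's own z axis and vertical below 0.06 rad and contact force between the fingers and reel_wide below 0.2 N and contact force between the fingers and reel_middle below 0.2 N and contact force between the fingers and reel_narrow below 0.2 N), for 0.2 s.
2. the middle reel is seated on the widest, hub up, and let go (all of step 1 and z of reel_middle in the frame of spindle_foot between 0.025 and 0.035 m and horizontal distance between reel_middle and spindle_foot below 0.005 m and angle between reel_middle's own z axis and vertical below 0.06 rad), for 0.2 s.
3. the narrowest reel is seated on the middle one, hub up, and let go (all of step 2 and z of reel_narrow in the frame of spindle_foot between 0.055 and 0.065 m and horizontal distance between reel_narrow and spindle_foot below 0.005 m and angle between reel_narrow's own z axis and vertical below 0.06 rad), for 0.2 s.
4. the loaded carriage is pushed home (z of reel_wide in the frame of spindle_foot between -0.005 and 0.005 m and horizontal distance between each of reel_wide, reel_middle, reel_narrow and spindle_foot below 0.005 m and angle between each of reel_wide, reel_middle, reel_narrow's own z axis and vertical below 0.06 rad and z of reel_middle in the frame of spindle_foot between 0.025 and 0.035 m and z of reel_narrow in the frame of spindle_foot between 0.055 and 0.065 m and value of joint carriage above 0.136 m), for 0.2 s.
At the end, for the whole second after the job is handed in: The carriage is home (joint above 0.136 m of 0.140) and carries, at rest and hub up, the widest reel on its plate, the middle reel on that and the narrowest on top: undersides 0, 30 and 60 mm above the plate, each within 5 mm in height, within 5 mm of the spindle axis and tilted less than 0.06 rad (all of step 4 and linear speed of each of reel_wide, reel_middle, reel_narrow below 0.01 m/s); the robot touches nothing.
It fails at once if the pen pot is pushed more than 20 mm from its place or tipped over (distance of pen_pot from where it was at the start of the episode above 0.02 m or angle between pen_pot's own z axis and vertical above 0.3 rad).
It fails at once if the stapler is pushed more than 20 mm from its place or tipped over (distance of stapler from where it was at the start of the episode above 0.02 m or angle between stapler's own z axis and vertical above 0.3 rad).
It fails at once if the tray is pushed more than 20 mm from its place or tipped over (distance of tray from where it was at the start of the episode above 0.02 m or angle between tray's own z axis and vertical above 0.3 rad).
It also fails if it takes over 69 s, if anything falls off the work surface, if the arm or the gripper's body presses on something with over 40 N, if the wrist force passes 120 N, or if a joint passes its speed limit or range.

## Robot

A 6-joint arm with a two-finger parallel gripper is mounted at the origin on the work surface. World frame = base frame: x ahead of the robot, y to its left, z up, the work surface at z = 0. Lengths are in m, angles in rad, forces in N, time in s.
With the tool pointing down it reaches from about 0.225 to 0.725 m from the base axis. Payload 3.1 kg.
Tool frame: the origin (TCP) lies midway between the tips of the shut fingers; the grasp point (between the pads) lies 19 mm behind it; z points along the fingers, y is the line along which they close (so a half turn about z gives the same grasp; the last joint's range is limited). The gripper opens to 85 mm and grips with 20 to 120 N. Pads are 22 mm wide; open, the fingers measure 114 mm over their backs; the gripper's body (76 mm by 85 mm) begins 54 mm behind the grasp point. The pads swing forward as they close: fully open they stand 13 mm farther back than shut.
Start: joints at [-1.268, 0.048, 0.099, 1.622, 0, 1.443], TCP at [0.219, -0.477, 0.231] pointing down, gripper open.
Joint ranges: [-2.91, 2.91], [-0.99, 1.94], [-1.21, 1.42], [-2.12, 2.29], [-1.49, 1.47], [-3.14, 3.14]. Speed limits (rad/s): [2.79, 2.79, 3.14, 3.14, 3.14, 3.14].

## Interface

Orientations are given as a unit quaternion [w, x, y, z].
In Python, from cell import state, capture, hand_in, look_for, regions_of gives the robot as it stands. The module is installed in compiled form; this text tells all that it offers.
- The arm moves only by the shell command python3 -m handwheel 'ROWS'. ROWS is a JSON object of lists of equal length, an entry for each row: "jaw": the opening, from -1 (shut) to 1 (fully open); "offset": the shift along the tool's x, y, z normalised to -1 to 1, where 1 is 400 mm, a list of three; "rotation": the turn, a rotation vector about the tool's x, y, z normalised to -1 to 1, where 1 is 0.5 rad, a list of three. A call has 1 to 20 rows; each row is the pose to reach, as a shift and turn from the pose commanded when the call began, along the tool's axes at that moment; what a row does not reach only later rows make up. A row lasts 1/8 s, in which the tool goes at most 62.5 mm and 10.7 degrees, less where a joint would pass 70% of its speed; a pose out of reach is approached as far as the arm can. A call with a number of a shift or a turn outside -1 to 1 is refused whole. A call with a gripper value outside its range is refused whole. The fingers move at their own pace and stop on an object; the grip force is fixed at half the most. Time passes only in rows, so rows that repeat a pose let the fingers close. It gives the time, the measured TCP pose, the force, the opening and the grip force at its end, in the units of the state.
- state(): the state, without advancing time (a new reading comes with each control period).
- capture(name): name is "scene" or "top" or "wrist"; returns a dict with "frame" (400x640x3 uint8, red, green, blue), "vertical_fov" (degrees; the focal length in pixels is half the picture's height over the tangent of half this angle, whatever the lens; pixels are square), "cx", "cy" (the principal point, pixels), "extrinsics" (4x4, takes a point from world to camera coordinates). Camera axes: x right, y down, z forward; pixel columns grow to the right and rows downward; lengths in m; the calibration is good to about 2 mm. The wrist camera is an equidistant fisheye: a pixel r from the principal point sees the ray r / f radians off the axis. A picture is of the moment at which its call begins. There is no depth.
- hand_in(): hands the job in; it is judged then, once.
Trained networks look in the newest picture that a camera, given by its name, has taken for a name from the list of things; names that differ only in an ending like _2 or _b are one class to them, and where a whole thing is asked for, a point or a joint stands for the part that bears it (a point fixed in the world has none). Each returns a list of dicts, best first, with "p" (0 to 1); they miss things now and then, are a little off and sometimes report something else, mostly with a low value. They report only what shows in the picture. A call takes as long as a camera call. They do not tell look-alikes from the thing itself.
- look_for(query, camera): "xyz" ([x, y, z] in m, in world coordinates, good to about 4 mm: the middle of the surface that is visible of it).
- regions_of(query, camera): "pixels" (400x640 bool, what is visible of it).
The state is a dict: "time_s": time; "joint_positions": joint angles; "qvel": joint speeds; "joint_torque": joint torques, N m; "position": TCP position; "eef_rot": TCP orientation; "force": force on the tool from outside, world axes, zero at the start; "ft_torque": the same for the moment, N m; "gripper_width": opening from 0.0 (shut) to 1.0 (fully open); "grip_force": force on a finger pad.
Only numpy, scipy, OpenCV 4.12 (cv2) and the standard library are available. Lean on these libraries where they do the work, as an engineer would, in place of code of your own. Each camera call takes 0.05 s, during which the arm holds its last target. There are 200 camera calls.

## Working session

There is one attempt and no reset: what is moved stays moved. The work goes in short steps, Python scripts to look and compute and a shell command to move; the robot and the scene stay as the last step left them, time stands still between calls to the robot, and variables do not carry over. Pictures are saved under pics/ and viewed, at most 11 in all, crops included, and the job is handed in when it is done.

```bash
mkdir -p pics; python3 - <<'E'
from cell import *
import cv2,numpy as np
s=state();print(s['time_s'],s['position'],s['eef_rot'],s['gripper_width'])
for c in('top','scene'):
    r=capture(c);cv2.imwrite(f'pics/{c}0.png',r['frame'][:,:,::-1])
    print(c,r['vertical_fov'],r['cx'],r['cy'],np.round(r['extrinsics'],3).tolist())
    for n in('reel_wide','reel_middle','reel_narrow','spindle_tip','spindle_foot','push_face','winder','carriage','pen_pot','stapler','tray'):
        print(n,[(round(d['p'],2),np.round(d['xyz'],3).tolist()) for d in look_for(n,c)][:4])
E
```

```text
0.0 [ 0.21904722 -0.47645008  0.23012259] [-1.16442955e-03  9.76888222e-01  2.13747595e-01 -1.09920278e-04] 1.0027751846835016
top 50.627435889178024 318.75413180375284 199.59263875992883 [[0.012, -1.0, 0.005, -0.024], [-0.999, -0.013, -0.051, 0.524], [0.051, -0.004, -0.999, 1.319], [0.0, 0.0, 0.0, 1.0]]
reel_wide [(0.88, [0.287, -0.221, 0.015]), (0.72, [0.477, -0.103, 0.016]), (0.33, [0.457, -0.355, 0.015])]
reel_middle [(0.72, [0.457, -0.354, 0.02])]
reel_narrow [(0.65, [0.652, -0.215, 0.015])]
spindle_tip [(0.91, [0.553, 0.192, 0.032])]
spindle_foot [(0.82, [0.555, 0.192, 0.03])]
push_face [(0.73, [0.552, 0.195, 0.029])]
winder [(0.56, [0.53, 0.289, 0.028])]
carriage [(0.96, [0.55, 0.193, 0.032])]
pen_pot [(0.78, [0.741, -0.02, 0.05])]
stapler [(0.88, [0.324, 0.393, 0.056])]
tray [(0.69, [0.667, -0.419, 0.014])]
scene 49.28601650362401 317.3564317611196 198.47649632464794 [[0.041, 0.999, -0.023, 0.004], [0.624, -0.043, -0.781, -0.249], [-0.781, 0.017, -0.625, 1.671], [0.0, 0.0, 0.0, 1.0]]
reel_wide [(0.69, [0.488, -0.11, 0.009]), (0.55, [0.301, -0.222, 0.016])]
reel_middle [(0.58, [0.468, -0.355, 0.016])]
reel_narrow [(0.87, [0.669, -0.215, 0.015]), (0.69, [0.798, -0.248, 0.01])]
spindle_tip []
spindle_foot [(0.98, [0.566, 0.19, 0.032])]
push_face [(0.72, [0.558, 0.19, 0.031])]
winder [(0.91, [0.552, 0.318, 0.032])]
carriage [(0.77, [0.561, 0.188, 0.032])]
pen_pot [(0.73, [0.763, -0.022, 0.072])]
stapler [(0.91, [0.333, 0.39, 0.051])]
tray [(0.9, [0.674, -0.418, 0.02])]
```

View pics/top0.png

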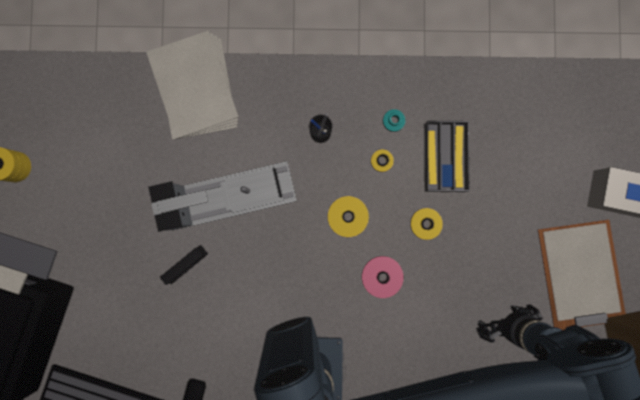

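View pics/scene0.png

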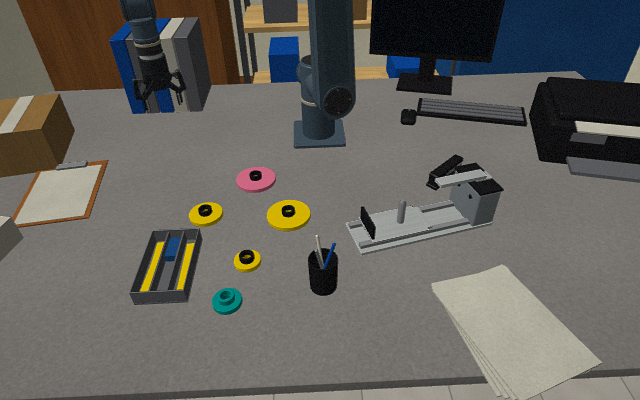

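The yellow rolls are at (348,216) wide, (427,223) middle and (382,160) narrow in the top picture. The look-alikes are pink at (383,277) and turquoise at (394,120), and the tray also has yellow parts at (432,155). The winder has its push plate at (285,180), spindle at (245,189) and head at (170,205). Next I'll measure precisely and check in one close crop.

```bash
cat > h.py <<'E'
from cell import *
import cv2,numpy as np
from scipy.spatial.transform import Rotation as R
def ray(r,u,v):
    f=200/np.tan(np.radians(r['vertical_fov'])/2);E=np.array(r['extrinsics'])
    return E[:3,:3].T@np.array([(u-r['cx'])/f,(v-r['cy'])/f,1]),-E[:3,:3].T@E[:3,3]
def onz(r,u,v,z):
    d,o=ray(r,u,v);return o+d*(z-o[2])/d[2]
def px(r,p):
    f=200/np.tan(np.radians(r['vertical_fov'])/2);q=np.array(r['extrinsics'])@np.append(p,1)
    return f*q[0]/q[2]+r['cx'],f*q[1]/q[2]+r['cy']
def yellow(r,z=.014):
    """centres and sizes of yellow discs, world, at height z"""
    m=cv2.inRange(cv2.cvtColor(r['frame'],cv2.COLOR_RGB2HSV),(20,120,80),(35,255,255))
    out=[]
    for c in cv2.findContours(m,cv2.RETR_EXTERNAL,cv2.CHAIN_APPROX_NONE)[0]:
        if cv2.contourArea(c)<100:continue
        P=np.array([onz(r,u,v,z)[:2] for u,v in cv2.convexHull(c)[:,0]])
        (x,y),rad=cv2.minEnclosingCircle((P*1000).astype(np.float32));out.append((round(x,1),round(y,1),round(2*rad)))
    return out
def pose():
    s=state();q=s['eef_rot'];M=R.from_quat([q[1],q[2],q[3],q[0]]).as_matrix();return s,M
def go(target,yaw):
    """offset in tool units, and rotation about tool z in rad, to target with tool y along world direction yaw (mod pi)"""
    s,M=pose();d=M.T@(np.array(target)-s['position'])/.4
    c=np.arctan2(M[1,1],M[0,1]);a=(c-yaw+np.pi/2)%np.pi-np.pi/2
    print('offset',d.round(4),'rotz',round(a/.5,3),'q6',round(s['joint_positions'][5],2),'tooly yaw',round(c,3),'tilt',M[:,2].round(3),'t',s['time_s'])
E
python3 - <<'E'
from h import *
for c in('top','scene'):
    r=capture(c);print(c,yellow(r))
    for n in('winder','carriage'):
        g=regions_of(n,c)
        for d in g[:1]:
            m=d['pixels'].astype(np.uint8)
            P=np.array([onz(r,u,v,.03)[:2] for v,u in np.argwhere(m)])*1000
            print(n,d['p'],m.sum(),cv2.minAreaRect(P.astype(np.float32)))
    if c=='top':
        a=cv2.resize(r['frame'][90:250,140:300],(640,640),interpolation=2)[:600];b=cv2.resize(r['frame'][100:250,300:480],None,fx=4,fy=4,interpolation=2)
        cv2.imwrite('pics/c1.png',cv2.resize(np.hstack([a,b[:600]]),(800,int(800*600/1360)))[:,:,::-1])
    else: cv2.imwrite('pics/c2.png',cv2.resize(r['frame'][150:260,335:510],(800,503),interpolation=2)[:,:,::-1])
E
```

```text
top [(453.7, -355.4, 100), (473.2, -108.7, 129), (651.9, -215.1, 71), (627.6, 953.1, 127), (664.3, -372.6, 167), (667.2, -460.1, 195)]
winder 0.91 5943 ((535.844970703125, 284.2880554199219), (150.12332153320312, 441.59930419921875), 13.268096923828125)
carriage 0.66 1929 ((553.9142456054688, 193.865966796875), (109.16776275634766, 178.69049072265625), 13.747782707214355)
scene [(661.5, -216.3, 82), (667.0, -373.4, 162), (662.6, -463.3, 172), (463.4, -354.8, 113), (484.4, -110.0, 142)]
winder 0.67 6835 ((512.298828125, 315.8362121582031), (255.49749755859375, 563.3646850585938), 29.260892868041992)
carriage 0.79 1858 ((543.5310668945312, 189.70872497558594), (152.47988891601562, 182.39102172851562), 12.907675743103027)
```

View pics/c1.png

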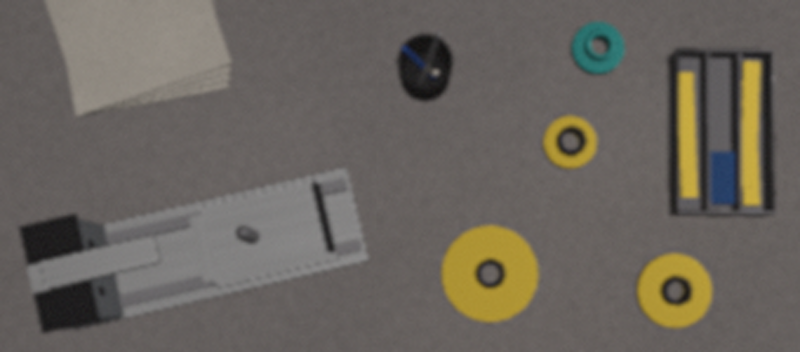

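View pics/c2.png

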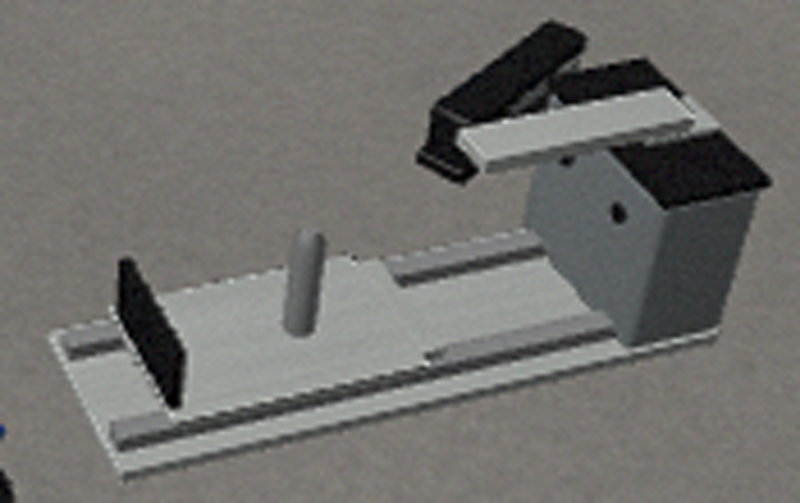

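```bash
python3 - <<'E'
from h import *
t=capture('top');s=capture('scene')
print('tip top',onz(t,242,188,.106),'scene',onz(s,403.3,201.6,.106))
print('foot top',onz(t,248,190.7,.03),'scene',onz(s,400.2,223.1,.03))
# plate (black) in top: outer top edge pixels from crop
for n,z in((318,183),.075),((331,250),.075): print('plate',onz(t,140+n[0]/2.353,90+n[1]/2.353,z))
print('scene plate', onz(s,335+122/4.571,150+260/4.571,.075), onz(s,335+182/4.571,150+355/4.571,.075))
y=np.radians(13.3)
go([.4732,-.1087,.12],y)
E
```

```text
tip top [0.55087322 0.20890332 0.106     ] scene [0.55943459 0.20736063 0.106     ]
foot top [0.54850256 0.20360252 0.03      ] scene [0.56103033 0.20598568 0.03      ]
plate [0.61565302 0.11590057 0.075     ]
plate [0.52987547 0.09779462 0.075     ]
scene plate [0.53694386 0.09920732 0.075     ] [0.623612  0.1231822 0.075    ]
offset [ 0.9615 -0.5715  0.2783] rotz -2.744 q6 1.44 tooly yaw -1.14 tilt [-0.  0. -1.] t 1.6
```

```bash
python3 -m handwheel '{"jaw":[1,1,1,1,1,1,1,1,1,1],"offset":[[0.96,-0.57,0.08],[0.96,-0.57,0.08],[0.96,-0.57,0.08],[0.96,-0.57,0.08],[0.96,-0.57,0.08],[0.96,-0.57,0.08],[0.96,-0.57,0.08],[0.96,-0.57,0.08],[0.96,-0.57,0.08],[0.96,-0.57,0.08]],"rotation":[[0,0,-1],[0,0,-1],[0,0,-1],[0,0,-1],[0,0,-1],[0,0,-1],[0,0,-1],[0,0,-1],[0,0,-1],[0,0,-1]]}'
cat >> h.py <<'E'
def wray(r,u,v):
    f=200/np.tan(np.radians(r['vertical_fov'])/2);E=np.array(r['extrinsics'])
    a,b=u-r['cx'],v-r['cy'];p=np.hypot(a,b);t=p/f
    d=np.array([np.sin(t)*a/p,np.sin(t)*b/p,np.cos(t)])
    return E[:3,:3].T@d,-E[:3,:3].T@E[:3,3]
def wonz(r,u,v,z):
    d,o=wray(r,u,v);return o+d*(z-o[2])/d[2]
def wpx(r,p):
    f=200/np.tan(np.radians(r['vertical_fov'])/2);q=(np.array(r['extrinsics'])@np.append(p,1))[:3]
    h=np.hypot(q[0],q[1]);t=np.arctan2(h,q[2]);return r['cx']+f*t*q[0]/h,r['cy']+f*t*q[1]/h
def wyellow(r,z=.014):
    m=cv2.inRange(cv2.cvtColor(r['frame'],cv2.COLOR_RGB2HSV),(20,120,80),(35,255,255))
    out=[]
    for c in cv2.findContours(m,cv2.RETR_EXTERNAL,cv2.CHAIN_APPROX_NONE)[0]:
        if cv2.contourArea(c)<150:continue
        P=np.array([wonz(r,u,v,z)[:2] for u,v in cv2.convexHull(c)[:,0]])*1000
        (x,y),rad=cv2.minEnclosingCircle(P.astype(np.float32));out.append((round(x,1),round(y,1),round(2*rad)))
    return out
E
python3 - <<'E'
from h import *
r=capture('wrist');cv2.imwrite('pics/w1.png',r['frame'][:,:,::-1])
print(r['vertical_fov'],r['cx'],r['cy'],np.round(r['extrinsics'],3).tolist(),wyellow(r))
go([.4732,-.1087,.12],.232)
E
```

```text
time_s: 2.85
position: [0.4724, -0.1107, 0.1995]
eef_rot: [0.0, 0.894, 0.448, -0.0]
force: [-0.5, 0.3, -0.2]
gripper_width: 1.001
grip_force: 0.0
65.70646984690485 319.38505831112604 197.5541302041964 [[0.801, -0.599, 0.0, -0.444], [-0.569, -0.761, 0.312, 0.153], [-0.187, -0.25, -0.95, 0.41], [0.0, 0.0, 0.0, 1.0]] [(442.4, -344.8, 102), (649.2, -214.8, 77), (473.6, -109.9, 129)]
offset [ 0.0056 -0.0018  0.1988] rotz -1.749 q6 1.84 tooly yaw -0.642 tilt [ 0.    -0.001 -1.   ] t 2.9
```

View pics/w1.png

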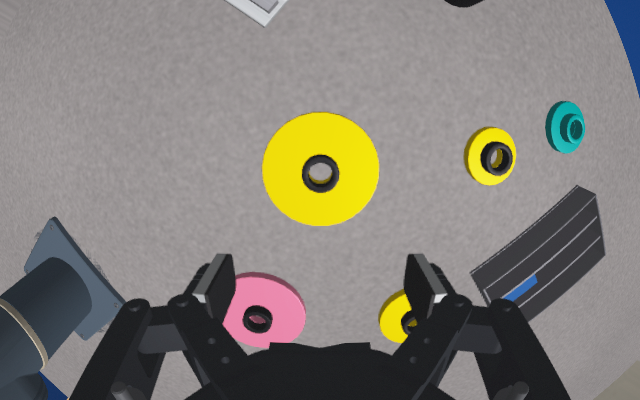

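The wrist view shows the wide yellow reel at (320,170), pink at (260,310) and turquoise at (565,128). The wrist and top measurements agree to about 1 mm, so I'll descend and grip.

```bash
python3 -m handwheel '{"jaw":[1,1,1,1,1,1,-1,-1,-1,-1,-1,-1],"offset":[[0.004,-0.001,0.15],[0.004,-0.001,0.3],[0.004,-0.001,0.4],[0.004,-0.001,0.45],[0.004,-0.001,0.46],[0.004,-0.001,0.46],[0.004,-0.001,0.46],[0.004,-0.001,0.46],[0.004,-0.001,0.46],[0.004,-0.001,0.46],[0.004,-0.001,0.46],[0.004,-0.001,0.46]],"rotation":[[0,0,-0.3],[0,0,-0.6],[0,0,-0.8],[0,0,-0.8],[0,0,-0.8],[0,0,-0.8],[0,0,-0.8],[0,0,-0.8],[0,0,-0.8],[0,0,-0.8],[0,0,-0.8],[0,0,-0.8]]}'
python3 - <<'E'
from h import *
go([.4734,-.1095,.2],.232)
E
```

```text
time_s: 4.4
position: [0.4748, -0.1084, 0.0167]
eef_rot: [0.001, 0.787, 0.617, 0.001]
force: [-0.5, -0.2, 5.8]
gripper_width: 0.436
grip_force: 60.9
offset [-0.0038 -0.0015 -0.4581] rotz -0.944 q6 1.45 tooly yaw -0.24 tilt [ 0.003 -0.001 -1.   ] t 4.4
```

```bash
python3 -m handwheel '{"jaw":[-1,-1,-1,-1,-1,-1,-1,-1,-1,-1,-1,-1],"offset":[[0,0,-0.08],[0,0,-0.2],[0,0,-0.34],[0.1,0.03,-0.46],[0.24,0.08,-0.46],[0.38,0.13,-0.46],[0.47,0.17,-0.46],[0.47,0.17,-0.46],[0.47,0.17,-0.46],[0.47,0.17,-0.46],[0.47,0.17,-0.46],[0.47,0.17,-0.46]],"rotation":[[0,0,0],[0,0,0],[0,0,-0.2],[0,0,-0.5],[0,0,-0.8],[0,0,-0.94],[0,0,-0.94],[0,0,-0.94],[0,0,-0.94],[0,0,-0.94],[0,0,-0.94],[0,0,-0.94]]}'
python3 - <<'E'
from h import *
go([.555,.207,.2],.232)
r=capture('wrist');cv2.imwrite('pics/w2.png',r['frame'][:,:,::-1])
print('expect tip',wpx(r,[.555,.207,.106]),'foot',wpx(r,[.555,.207,.03]))
s,M=pose();print(s['gripper_width'],s['grip_force'],s['force'])
b=wyellow(r,s['position'][2]-.0028);print(b,s['position'])
E
```

```text
time_s: 5.9
position: [0.5841, 0.0578, 0.1996]
eef_rot: [0.0, 0.622, 0.783, 0.0]
force: [-0.0, 0.2, -1.8]
gripper_width: 0.434
grip_force: 61.2
offset [ 0.3798  0.0137 -0.001 ] rotz -0.006 q6 1.33 tooly yaw 0.229 tilt [ 0. -0. -1.] t 5.9
expect tip (np.float64(328.3685235105166), np.float64(7.155610754789905)) foot (np.float64(326.1507901470096), np.float64(28.69905810622234))
0.4396102594641051 61.17374807421584 [-0.14707965  0.40555791 -3.34849354]
[(524.1, -68.3, 25), (592.5, 14.7, 64), (584.0, 52.8, 25), (582.9, 57.4, 129)] [0.58418716 0.05792723 0.19960697]
```

View pics/w2.png

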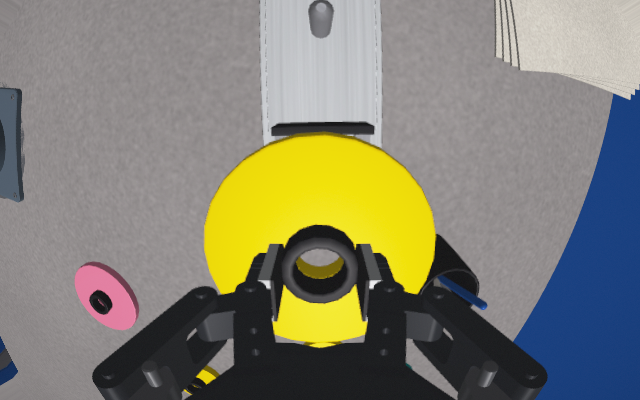

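```bash
python3 -m handwheel '{"jaw":[-1,-1,-1,-1],"offset":[[-0.1,0,0],[-0.15,0,0],[-0.15,0,0],[-0.15,0,0]],"rotation":[[0,0,-0.006],[0,0,-0.006],[0,0,-0.006],[0,0,-0.006]]}'
python3 - <<'E'
from h import *
r=capture('wrist')
c=r['frame'][0:110,240:400];cv2.imwrite('pics/w3.png',cv2.resize(c,(800,550),interpolation=2)[:,:,::-1])
s,M=pose();print(wyellow(r,s['position'][2]-.0028),s['position'])
print('expect tip',wpx(r,[.555,.207,.106]),'foot',wpx(r,[.555,.207,.03]))
for v in (42,46,50,54,58,62):print(v,r['frame'][v,300:345].mean(1).astype(int).tolist())
E
```

```text
time_s: 6.45
position: [0.5978, 0.0006, 0.1993]
eef_rot: [-0.0, 0.62, 0.784, 0.0]
force: [1.1, 0.6, -3.5]
gripper_width: 0.436
grip_force: 61.2
[(536.7, -118.2, 38), (606.3, -42.4, 64), (597.7, -4.4, 25), (596.4, 0.0, 129)] [0.59778643 0.00080827 0.19933297]
expect tip (np.float64(328.78281151344675), np.float64(-57.71301966126572)) foot (np.float64(326.6433934990633), np.float64(-23.81723265836351))
42 [203, 203, 207, 203, 202, 201, 203, 203, 202, 200, 201, 203, 202, 200, 200, 203, 203, 198, 197, 198, 202, 201, 199, 198, 197, 197, 198, 200, 202, 202, 203, 203, 202, 202, 202, 200, 199, 199, 199, 198, 200, 202, 198, 198, 197]
46 [203, 203, 208, 204, 202, 201, 203, 204, 202, 200, 200, 203, 203, 201, 201, 204, 203, 199, 198, 199, 203, 202, 200, 198, 196, 197, 199, 200, 201, 203, 203, 202, 203, 202, 202, 200, 200, 200, 200, 199, 200, 202, 199, 199, 198]
50 [203, 204, 208, 204, 203, 203, 204, 204, 202, 200, 200, 204, 203, 202, 202, 204, 203, 199, 198, 199, 203, 202, 201, 198, 197, 197, 198, 201, 203, 203, 203, 203, 204, 202, 202, 201, 200, 201, 200, 199, 200, 201, 199, 199, 199]
54 [204, 204, 208, 206, 203, 203, 204, 204, 203, 199, 200, 203, 202, 201, 202, 204, 203, 200, 198, 199, 203, 202, 200, 199, 197, 197, 199, 201, 204, 203, 204, 204, 204, 202, 201, 201, 200, 201, 200, 199, 201, 201, 200, 199, 199]
58 [138, 107, 108, 107, 105, 104, 104, 103, 103, 101, 101, 102, 102, 101, 101, 102, 102, 100, 100, 100, 100, 69, 65, 64, 65, 64, 66, 67, 67, 67, 68, 68, 70, 69, 69, 69, 71, 70, 71, 71, 48, 34, 32, 33, 34]
62 [48, 48, 49, 48, 49, 48, 49, 47, 47, 49, 48, 48, 49, 49, 47, 47, 49, 47, 48, 48, 47, 47, 47, 48, 47, 48, 49, 48, 47, 47, 48, 48, 49, 47, 49, 47, 47, 48, 48, 48, 48, 47, 48, 47, 46]
```

View pics/w3.png

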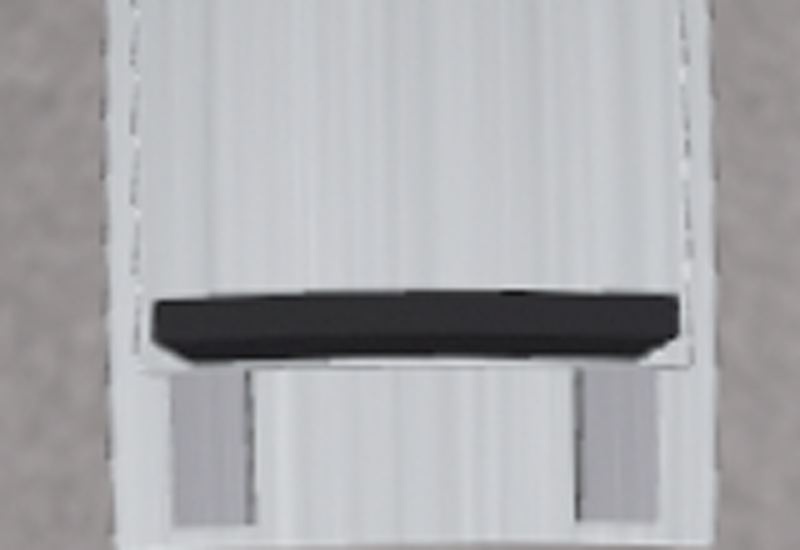

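```bash
python3 -m handwheel '{"jaw":[-1,-1,-1,-1,-1],"offset":[[0.12,0,0],[0.24,0,0],[0.3,0,0],[0.3,0,0],[0.3,0,0]],"rotation":[[0,0,0],[0,0,0],[0,0,0],[0,0,0],[0,0,0]]}'
python3 - <<'E'
from h import *
r=capture('wrist')
c=r['frame'][0:150,220:420];cv2.imwrite('pics/w4.png',cv2.resize(c,(800,600),interpolation=2)[:,:,::-1])
s,M=pose();print(wyellow(r,s['position'][2]-.0028),s['position'])
print('expect tip',wpx(r,[.555,.207,.106]),'foot',wpx(r,[.555,.207,.03]))
E
```

```text
time_s: 7.12
position: [0.5702, 0.117, 0.1994]
eef_rot: [0.0, 0.62, 0.785, -0.0]
force: [-0.1, -0.5, -2.0]
gripper_width: 0.436
grip_force: 61.2
[(499.5, -39.6, 45), (578.8, 73.9, 64), (570.0, 112.3, 25), (568.9, 116.3, 130)] [0.57034062 0.11655024 0.19933491]
expect tip (np.float64(329.2273792642725), np.float64(84.15745077917879)) foot (np.float64(326.7789967445352), np.float64(87.80847380493891))
```

View pics/w4.png

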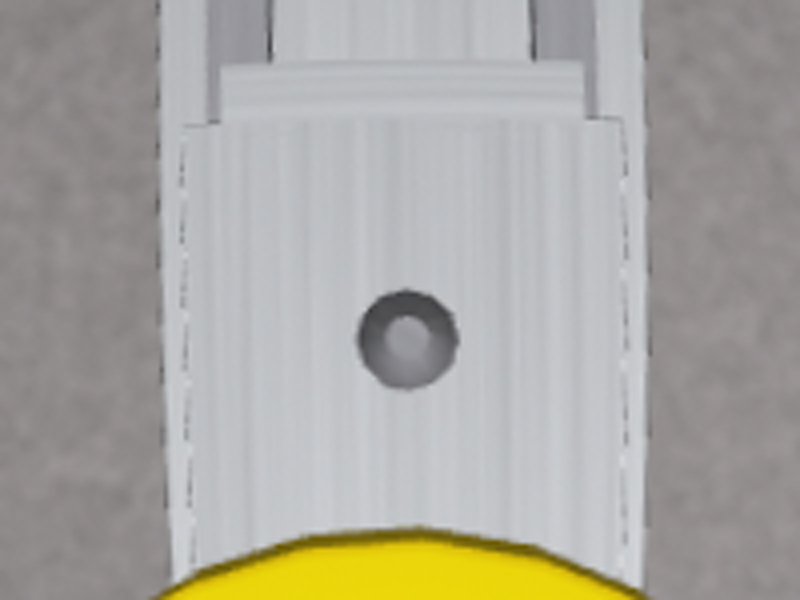

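The picture looks straight down the spindle, with its tip centred at about pixel (321.6, 84.3) of the full frame.

```bash
python3 - <<'E'
from h import *
r=capture('wrist');t=wonz(r,321.6,84.3,.106);print('tip',t)
print('bore of the held reel off TCP', wyellow(r,pose()[0]['position'][2]-.0028)[-1],pose()[0]['position'])
y=.23;print('push face from tip',t[:2]-.103*np.array([-np.sin(y),np.cos(y)]))
s,M=pose()
y2=np.array(wyellow(r,s['position'][2]-.0028)[-1][:2])/1000-s['position'][:2]
go(list(t[:2]-y2)+[.2],.232);go(list(t[:2]-y2)+[.05],.232)
E
```

```text
tip [0.54971301 0.20508426 0.106     ]
bore of the held reel off TCP (569.1, 115.9, 129) [0.57042023 0.1162543  0.19933243]
push face from tip [0.5731947  0.10479662]
offset [ 0.2281  0.0042 -0.0017] rotz 0.001 q6 1.42 tooly yaw 0.232 tilt [ 0. -0. -1.] t 7.225
offset [0.2282 0.0042 0.3733] rotz 0.001 q6 1.42 tooly yaw 0.232 tilt [ 0. -0. -1.] t 7.225
```

```bash
python3 -m handwheel '{"jaw":[-1,-1,-1,-1,-1,-1,-1],"offset":[[0.12,0.004,0],[0.228,0.004,0],[0.228,0.004,0],[0.228,0.004,0.1],[0.228,0.004,0.17],[0.228,0.004,0.22],[0.228,0.004,0.23]],"rotation":[[0,0,0],[0,0,0],[0,0,0],[0,0,0],[0,0,0],[0,0,0],[0,0,0]]}'
python3 -c "
from h import *
s,M=pose();print(s['position'],s['force'],s['ft_torque'],M[:,2])
go([.5511,.2053,.048],.232)"
```

```text
time_s: 8.1
position: [0.55, 0.2047, 0.1055]
eef_rot: [-0.001, 0.621, 0.784, -0.001]
force: [-0.5, 0.9, -1.7]
gripper_width: 0.439
grip_force: 61.2
[0.54998879 0.20469044 0.10548807] [-0.49542011  0.86378918 -1.68360816] [ 0.14664302  0.10299611 -0.00549686] [-3.30135279e-03 -2.00669907e-04 -9.99994530e-01]
offset [0.0008 0.0035 0.1437] rotz -0.001 q6 1.58 tooly yaw 0.231 tilt [-0.003 -0.    -1.   ] t 8.1
```

```bash
python3 -m handwheel '{"jaw":[-1,-1,-1,-1,-1,0.6,0.6,0.6,0.6],"offset":[[0,0.003,0.06],[0,0.003,0.11],[0,0.003,0.135],[0,0.003,0.143],[0,0.003,0.143],[0,0.003,0.143],[0,0.003,0.143],[0,0.003,0.143],[0,0.003,0.143]],"rotation":[[0,0,0],[0,0,0],[0,0,0],[0,0,0],[0,0,0],[0,0,0],[0,0,0],[0,0,0],[0,0,0]]}'
```

```text
time_s: 9.22
position: [0.5522, 0.2063, 0.0505]
eef_rot: [0.0, 0.62, 0.785, 0.0]
force: [0.5, -0.0, -0.6]
gripper_width: 0.797
grip_force: 0.0
```

```bash
python3 -m handwheel '{"jaw":[0.6,0.6,1,1,1,1,1,1,1,1,1,1],"offset":[[0,0,-0.1],[0,0,-0.25],[0,0,-0.4],[-0.1,-0.05,-0.4],[-0.25,-0.12,-0.4],[-0.4,-0.2,-0.4],[-0.55,-0.28,-0.4],[-0.7,-0.36,-0.4],[-0.85,-0.44,-0.4],[-1,-0.52,-0.4],[-1,-0.52,-0.4],[-1,-0.52,-0.4]],"rotation":[[0,0,0],[0,0,0],[0,0,0],[0,0,0],[0,0,0],[0,0,0],[0,0,0],[0,0,0],[0,0,0],[0,0,0],[0,0,0],[0,0,0]]}'
python3 - <<'E'
from h import *
r=capture('top');print(yellow(r,.044));print(yellow(r,.014))
go([.4537,-.3554,.2],.232)
E
```

```text
time_s: 10.72
position: [0.4411, -0.2331, 0.21]
eef_rot: [-0.0, 0.622, 0.783, -0.0]
force: [0.1, 1.0, -1.0]
gripper_width: 1.002
grip_force: 0.0
[(551.9, 205.2, 128), (647.6, -210.5, 70), (623.7, 931.4, 124), (659.6, -364.5, 163), (662.5, -450.0, 191)]
[(554.1, 210.2, 131), (652.0, -215.0, 72), (627.6, 953.1, 127), (664.3, -372.6, 167), (667.2, -460.1, 195)]
offset [-0.3081 -0.0412  0.0249] rotz -0.003 q6 0.72 tooly yaw 0.231 tilt [-0.     0.001 -1.   ] t 10.775
```

```bash
python3 -m handwheel '{"jaw":[1,1,1,1,1],"offset":[[-0.15,-0.02,0.02],[-0.3,-0.04,0.02],[-0.308,-0.041,0.025],[-0.308,-0.041,0.025],[-0.308,-0.041,0.025]],"rotation":[[0,0,0],[0,0,0],[0,0,0],[0,0,0],[0,0,0]]}'
python3 - <<'E'
from h import *
r=capture('wrist');y=wyellow(r);print(y)
m=[c for c in y if abs(c[0]-454)<20 and abs(c[1]+355)<20][0]
go([m[0]/1000,m[1]/1000,.016],.232)
E
```

```text
time_s: 11.4
position: [0.4549, -0.3529, 0.2007]
eef_rot: [0.0, 0.619, 0.785, 0.0]
force: [-0.1, -0.0, 0.6]
gripper_width: 1.0
grip_force: 0.0
[(711.8, -456.8, 110), (582.1, -462.7, 27), (661.6, -374.6, 172), (452.9, -357.1, 100), (648.7, -218.0, 77)]
offset [-0.0084 -0.0075  0.4623] rotz 0.006 q6 0.56 tooly yaw 0.235 tilt [ 0.001 -0.    -1.   ] t 11.45
```

```bash
python3 -m handwheel '{"jaw":[1,1,1,1,1,1,-1,-1,-1,-1,-1],"offset":[[-0.007,-0.006,0.15],[-0.007,-0.006,0.3],[-0.007,-0.006,0.4],[-0.007,-0.006,0.45],[-0.007,-0.006,0.46],[-0.007,-0.006,0.46],[-0.007,-0.006,0.46],[-0.007,-0.006,0.46],[-0.007,-0.006,0.46],[-0.007,-0.006,0.46],[-0.007,-0.006,0.46]],"rotation":[[0,0,0],[0,0,0],[0,0,0],[0,0,0],[0,0,0],[0,0,0],[0,0,0],[0,0,0],[0,0,0],[0,0,0],[0,0,0]]}'
python3 -c "
from h import *
go([.5702,.117,.215],.232)"
```

```text
time_s: 12.82
position: [0.4536, -0.3589, 0.0176]
eef_rot: [0.001, 0.62, 0.784, -0.0]
force: [-0.1, -0.2, 5.1]
gripper_width: 0.433
grip_force: 60.7
offset [ 1.0892  0.5589 -0.4951] rotz 0.002 q6 0.55 tooly yaw 0.233 tilt [ 0.002 -0.002 -1.   ] t 12.825
```

```bash
python3 -m handwheel '{"jaw":[-1,-1,-1,-1,-1,-1,-1,-1,-1,-1,-1,-1,-1],"offset":[[0,0,-0.08],[0,0,-0.2],[0,0,-0.35],[0.05,0.03,-0.495],[0.18,0.1,-0.495],[0.32,0.18,-0.495],[0.46,0.26,-0.495],[0.6,0.34,-0.495],[0.74,0.42,-0.495],[0.88,0.5,-0.495],[1,0.559,-0.495],[1,0.559,-0.495],[1,0.559,-0.495]],"rotation":[[0,0,0],[0,0,0],[0,0,0],[0,0,0],[0,0,0],[0,0,0],[0,0,0],[0,0,0],[0,0,0],[0,0,0],[0,0,0],[0,0,0],[0,0,0]]}'
python3 - <<'E'
from h import *
r=capture('wrist');s,M=pose();p=s['position'];print(p,s['grip_force'])
y=[c for c in wyellow(r,p[2]-.0036) if abs(c[2]-100)<8];print(y)
o=np.array(y[0][:2])/1000-p[:2];print(o)
# seated wide reel as seen from here
print([c for c in wyellow(r,.044)])
print('tip expected at px',wpx(r,[.5497,.2051,.106]))
go(list(np.array([.5497,.2051])-o)+[.2156],.232)
E
```

```text
time_s: 14.45
position: [0.5773, 0.0828, 0.213]
eef_rot: [-0.001, 0.62, 0.785, -0.001]
force: [0.2, -0.4, -1.7]
gripper_width: 0.433
grip_force: 60.5
[0.57743442 0.08200257 0.21332589] 60.52432238124311
[(575.1, 85.4, 100)]
[-0.00233442  0.00339743]
[(613.5, -74.5, 110), (597.9, -10.4, 54), (594.7, 0.6, 214), (551.9, 204.1, 129)]
tip expected at px (np.float64(323.19087462953485), np.float64(42.96839712465987))
offset [ 0.3058  0.0071 -0.0058] rotz 0.001 q6 1.36 tooly yaw 0.232 tilt [-0.002 -0.001 -1.   ] t 14.5
```

```bash
python3 -m handwheel '{"jaw":[-1,-1,-1,-1,-1,-1,-1,-1],"offset":[[0.12,0.006,0],[0.24,0.006,0],[0.305,0.006,0],[0.305,0.006,0.05],[0.305,0.006,0.15],[0.305,0.006,0.21],[0.305,0.006,0.25],[0.305,0.006,0.26]],"rotation":[[0,0,0],[0,0,0],[0,0,0],[0,0,0],[0,0,0],[0,0,0],[0,0,0],[0,0,0]]}'
python3 -c "
from h import *
s,M=pose();print(s['position'],s['force'],s['ft_torque'],M[:,2])
go([.5520,.2017,.079],.232)"
```

```text
time_s: 15.5
position: [0.5516, 0.2018, 0.1096]
eef_rot: [-0.001, 0.621, 0.784, 0.0]
force: [-1.2, 2.8, 0.1]
gripper_width: 0.434
grip_force: 60.7
[0.55159626 0.20177613 0.10956487] [-1.193033    2.75732608  0.08457562] [0.54567213 0.41436624 0.0728941 ] [-0.00157553  0.00159991 -0.99999748]
offset [-0.0006  0.001   0.0764] rotz -0.0 q6 1.57 tooly yaw 0.232 tilt [-0.002  0.002 -1.   ] t 15.5
```

```bash
python3 -m handwheel '{"jaw":[-1,-1,-1,-1,-1,0.6,0.6,0.6,0.6],"offset":[[0.003,0,0.02],[0.003,0,0.05],[0.003,0,0.07],[0.003,0,0.077],[0.003,0,0.077],[0.003,0,0.077],[0.003,0,0.077],[0.003,0,0.077],[0.003,0,0.077]],"rotation":[[0,0,0],[0,0,0],[0,0,0],[0,0,0],[0,0,0],[0,0,0],[0,0,0],[0,0,0],[0,0,0]]}'
python3 -c "
from h import *
go([.655,-.22,.22],.232)"
```

```text
time_s: 16.62
position: [0.552, 0.2033, 0.0796]
eef_rot: [0.0, 0.62, 0.785, 0.0]
force: [0.4, -0.3, 0.1]
gripper_width: 0.802
grip_force: 0.0
offset [-1.0892  0.0064 -0.3509] rotz 0.002 q6 1.58 tooly yaw 0.233 tilt [ 0.001  0.    -1.   ] t 16.625
```

```bash
python3 -m handwheel '{"jaw":[0.6,0.6,1,1,1,1,1,1,1,1,1,1,1],"offset":[[0,0,-0.1],[0,0,-0.24],[0,0,-0.35],[-0.1,0,-0.35],[-0.24,0,-0.35],[-0.38,0,-0.35],[-0.52,0,-0.35],[-0.66,0,-0.35],[-0.8,0,-0.35],[-0.94,0,-0.35],[-1,0.006,-0.35],[-1,0.006,-0.35],[-1,0.006,-0.35]],"rotation":[[0,0,0],[0,0,0],[0,0,0],[0,0,0],[0,0,0],[0,0,0],[0,0,0],[0,0,0],[0,0,0],[0,0,0],[0,0,0],[0,0,0],[0,0,0]]}'
python3 - <<'E'
from h import *
r=capture('top');print(yellow(r,.074)[:3],yellow(r,.014))
r=capture('wrist');y=wyellow(r);print(y)
go([.652,-.216,.2],.232);go([.652,-.216,.016],.232)
E
```

```text
time_s: 18.25
position: [0.6464, -0.1845, 0.2193]
eef_rot: [-0.0, 0.62, 0.785, 0.0]
force: [0.7, -1.0, 0.7]
gripper_width: 1.0
grip_force: 0.0
[(550.0, 199.7, 125), (621.2, -358.7, 92), (619.9, 909.6, 121)] [(554.5, 209.7, 131), (629.0, -375.1, 96), (627.6, 953.1, 127), (667.1, -460.0, 195)]
[(651.4, -216.0, 73)]
offset [-0.0814 -0.0052  0.0492] rotz 0.005 q6 0.96 tooly yaw 0.235 tilt [ 0.  0. -1.] t 18.35
offset [-0.0815 -0.0053  0.5092] rotz 0.005 q6 0.96 tooly yaw 0.235 tilt [ 0.  0. -1.] t 18.35
```

```bash
python3 -m handwheel '{"jaw":[1,1,1,1,1],"offset":[[-0.08,-0.005,0.1],[-0.08,-0.005,0.2],[-0.08,-0.005,0.3],[-0.08,-0.005,0.3],[-0.08,-0.005,0.3]],"rotation":[[0,0,0],[0,0,0],[0,0,0],[0,0,0],[0,0,0]]}'
python3 - <<'E'
from h import *
r=capture('wrist');y=wyellow(r);print(y)
go([.6517,-.2158,.0165],.232)
E
```

```text
time_s: 18.98
position: [0.6528, -0.2164, 0.1014]
eef_rot: [0.001, 0.62, 0.785, 0.0]
force: [0.6, 0.2, 0.9]
gripper_width: 1.001
grip_force: 0.0
[(652.1, -215.7, 73)]
offset [ 0.0043 -0.0046  0.2151] rotz 0.004 q6 0.92 tooly yaw 0.234 tilt [ 0.004 -0.002 -1.   ] t 19.025
```

```bash
python3 -m handwheel '{"jaw":[1,1,1,1,-1,-1,-1,-1,-1],"offset":[[0.003,-0.003,0.12],[0.003,-0.003,0.19],[0.003,-0.003,0.213],[0.003,-0.003,0.213],[0.003,-0.003,0.213],[0.003,-0.003,0.213],[0.003,-0.003,0.213],[0.003,-0.003,0.213],[0.003,-0.003,0.213]],"rotation":[[0,0,0],[0,0,0],[0,0,0],[0,0,0],[0,0,0],[0,0,0],[0,0,0],[0,0,0],[0,0,0]]}'
python3 -c "
from h import *
go([.574,.1,.225],.232)"
```

```text
time_s: 20.15
position: [0.6519, -0.2166, 0.0163]
eef_rot: [0.002, 0.62, 0.785, 0.0]
force: [0.3, 0.7, 4.8]
gripper_width: 0.437
grip_force: 60.4
offset [ 0.814  -0.0051 -0.5236] rotz 0.002 q6 0.92 tooly yaw 0.233 tilt [ 0.003 -0.001 -1.   ] t 20.15
```

```bash
python3 -m handwheel '{"jaw":[-1,-1,-1,-1,-1,-1,-1,-1,-1,-1,-1,-1],"offset":[[0,0,-0.08],[0,0,-0.2],[0,0,-0.35],[0,0,-0.48],[0.1,0,-0.525],[0.24,0,-0.525],[0.38,0,-0.525],[0.52,0,-0.525],[0.66,0,-0.525],[0.78,-0.005,-0.525],[0.81,-0.005,-0.525],[0.81,-0.005,-0.525]],"rotation":[[0,0,0],[0,0,0],[0,0,0],[0,0,0],[0,0,0],[0,0,0],[0,0,0],[0,0,0],[0,0,0],[0,0,0],[0,0,0],[0,0,0]]}'
python3 - <<'E'
from h import *
r=capture('wrist');s,M=pose();p=s['position'];print(p,s['grip_force'])
y=[c for c in wyellow(r,p[2]-.0023) if abs(c[2]-72)<8];print(y)
o=np.array(y[0][:2])/1000-p[:2];print(o)
print(wyellow(r,.074),wyellow(r,.044))
cv2.imwrite('pics/w5.png',cv2.resize(r['frame'][0:200,190:450],(780,600),interpolation=2)[:,:,::-1])
print('tip expected at px',wpx(r,[.5497,.2051,.106]))
go(list(np.array([.5500,.2051])-o)+[.2156],.232)
E
```

```text
time_s: 21.65
position: [0.5735, 0.099, 0.2237]
eef_rot: [0.0, 0.62, 0.785, -0.0]
force: [-0.1, 0.9, -0.7]
gripper_width: 0.438
grip_force: 60.3
[0.57388291 0.09804938 0.22373307] 60.3006586432457
[(571.4, 101.9, 70)]
[-0.00248291  0.00385062]
[(603.7, -32.8, 89), (593.2, 11.5, 51), (589.4, 26.4, 142), (551.9, 201.3, 117)] [(608.9, -54.3, 99), (597.2, -5.4, 56), (593.1, 11.0, 156), (551.7, 203.9, 129)]
tip expected at px (np.float64(322.7929437774674), np.float64(64.61188031685916))
offset [0.2634 0.0075 0.0201] rotz 0.002 q6 1.39 tooly yaw 0.233 tilt [-0.    -0.001 -1.   ] t 21.7
```

View pics/w5.png

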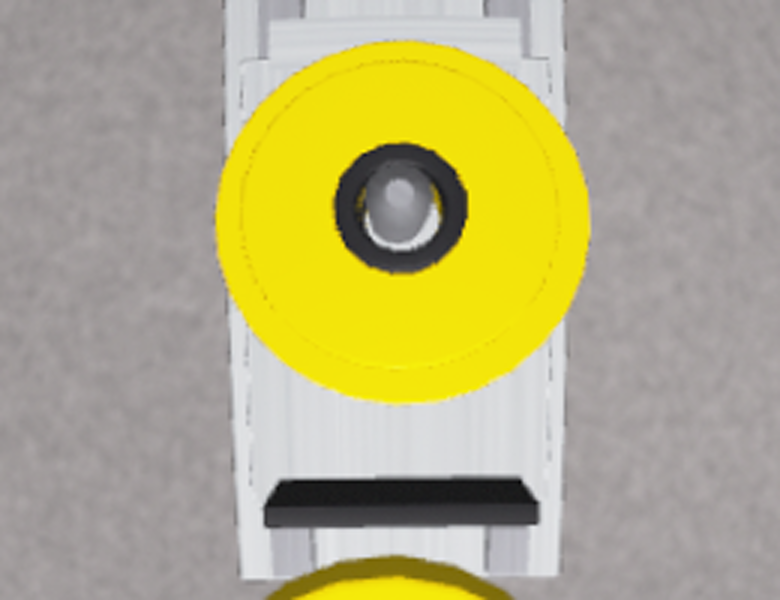

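The stack on the spindle is concentric around the pin, tip at full-frame pixel about (322.5, 63). The narrow reel is held below it, partly hidden by the gripper, so I lean on the grasp-time offset.

```bash
python3 -m handwheel '{"jaw":[-1,-1,-1,-1,-1,-1,-1],"offset":[[0.12,0.007,0],[0.24,0.007,0],[0.272,0.007,0.05],[0.272,0.007,0.15],[0.272,0.007,0.22],[0.272,0.007,0.26],[0.272,0.007,0.265]],"rotation":[[0,0,0],[0,0,0],[0,0,0],[0,0,0],[0,0,0],[0,0,0],[0,0,0]]}'
python3 -c "
from h import *
s,M=pose();print(s['position'],s['force'],s['ft_torque'],M[:,2])
go([.5520,.2045,.1075],.232)"
```

```text
time_s: 22.58
position: [0.5511, 0.2039, 0.1167]
eef_rot: [-0.001, 0.621, 0.784, -0.001]
force: [0.0, 0.4, -0.9]
gripper_width: 0.439
grip_force: 60.3
[0.55105791 0.20386516 0.11670684] [ 0.01804436  0.44450287 -0.89038396] [ 0.00249871  0.01423822 -0.01129822] [-2.45516037e-03 -8.71329186e-04 -9.99996606e-01]
offset [0.001  0.0027 0.023 ] rotz -0.002 q6 1.58 tooly yaw 0.231 tilt [-0.002 -0.001 -1.   ] t 22.575
```

```bash
python3 -m handwheel '{"jaw":[-1,-1,-1,-1,0.6,0.6,0.6,0.6],"offset":[[0.001,0.001,0.012],[0.001,0.001,0.02],[0.001,0.001,0.024],[0.001,0.001,0.024],[0.001,0.001,0.024],[0.001,0.001,0.024],[0.001,0.001,0.024],[0.001,0.001,0.024]],"rotation":[[0,0,0],[0,0,0],[0,0,0],[0,0,0],[0,0,0],[0,0,0],[0,0,0],[0,0,0]]}'
python3 -c "
from h import *
go([.5785,.0686,.0],.232)"
```

```text
time_s: 23.58
position: [0.5517, 0.2057, 0.1086]
eef_rot: [0.0, 0.62, 0.784, 0.0]
force: [0.5, -0.1, -0.1]
gripper_width: 0.8
grip_force: 0.0
offset [-0.349  -0.0139  0.2715] rotz 0.002 q6 1.58 tooly yaw 0.233 tilt [ 0.  0. -1.] t 23.575
```

```bash
python3 -m handwheel '{"jaw":[0.6,0.6,0.6,-1,-1,-1,-1,-1,-1,-1],"offset":[[0,0,-0.08],[0,0,-0.2],[0,0,-0.27],[-0.1,0,-0.27],[-0.24,0,-0.27],[-0.38,0,-0.27],[-0.48,0,-0.27],[-0.48,0,-0.27],[-0.48,0,-0.27],[-0.48,0,-0.27]],"rotation":[[0,0,0],[0,0,0],[0,0,0],[0,0,0],[0,0,0],[0,0,0],[0,0,0],[0,0,0],[0,0,0],[0,0,0]]}'
python3 - <<'E'
from h import *
r=capture('wrist')
cv2.imwrite('pics/w6.png',r['frame'][:,:,::-1])
for z in(.104,.074,.044):print(wyellow(r,z))
t=capture('top')
for z in(.104,.044):print(yellow(t,z)[:2])
y=.232;b=np.array([-np.sin(y),np.cos(y)]);f=np.array([.5505,.206])-.103*b
print(f,wpx(r,[*f,.07]));go([*(f-.035*b),.047],.232);go([*(f-.035*b),.2],.232)
E
```

```text
time_s: 24.82
position: [0.5958, 0.0201, 0.2167]
eef_rot: [-0.0, 0.619, 0.785, 0.0]
force: [0.3, 0.1, -1.0]
gripper_width: 0.003
grip_force: 0.0
[(557.9, 179.0, 104)]
[(555.8, 188.6, 116)]
[(553.7, 198.3, 128)]
[(547.5, 193.3, 125), (616.0, 887.8, 118)]
[(552.0, 203.2, 131), (623.7, 931.4, 124)]
[0.57418221 0.10575953] (np.float64(319.55685412362664), np.float64(89.94754455650609))
offset [ 0.1332 -0.0031  0.4242] rotz 0.006 q6 1.26 tooly yaw 0.235 tilt [ 0.  0. -1.] t 24.925
offset [ 0.1333 -0.003   0.0417] rotz 0.006 q6 1.26 tooly yaw 0.235 tilt [ 0.  0. -1.] t 24.925
```

View pics/w6.png

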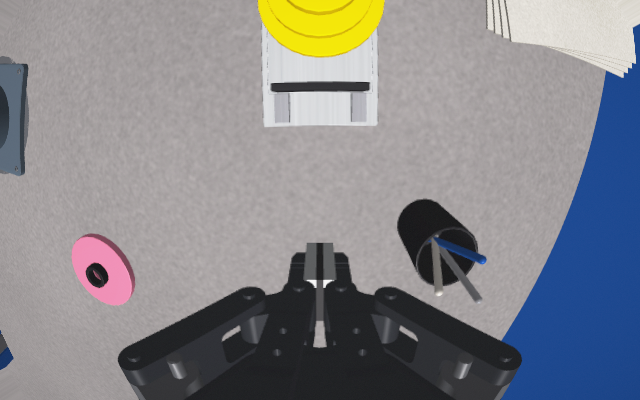

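The wrist view shows the three reels stacked concentrically at (321,10), the push plate at (320,87), and the pen pot clear at (440,240). Descending behind the plate.

```bash
python3 -m handwheel '{"jaw":[-1,-1,-1,-1,-1,-1,-1,-1,-1],"offset":[[0.1,-0.003,0.12],[0.1,-0.003,0.25],[0.1,-0.003,0.37],[0.1,-0.003,0.42],[0.1,-0.003,0.42],[0.15,-0.003,0.42],[0.18,-0.003,0.42],[0.2,-0.003,0.42],[0.22,-0.003,0.42]],"rotation":[[0,0,0.006],[0,0,0.006],[0,0,0.006],[0,0,0.006],[0,0,0.006],[0,0,0.006],[0,0,0.006],[0,0,0.006],[0,0,0.006]]}'
```

```text
time_s: 26.05
position: [0.5758, 0.1035, 0.0503]
eef_rot: [0.002, 0.621, 0.783, -0.0]
force: [0.9, -5.3, 4.1]
gripper_width: -0.001
grip_force: 2.3
```

```bash
python3 -m handwheel '{"jaw":[-1,-1,-1,-1,-1,-1,-1,-1,-1,-1,-1,-1],"offset":[[0.01,0,0],[0.025,0,0],[0.045,0,0],[0.065,0,0],[0.085,0,0],[0.105,0,0],[0.125,0,0],[0.145,0,0],[0.165,0,0],[0.185,0,0],[0.2,0,0],[0.21,0,0]],"rotation":[[0,0,0],[0,0,0],[0,0,0],[0,0,0],[0,0,0],[0,0,0],[0,0,0],[0,0,0],[0,0,0],[0,0,0],[0,0,0],[0,0,0]]}'
python3 - <<'E'
from h import *
t=capture('top')
for z in(.044,):print(yellow(t,z)[:2])
s,M=pose();print(s['position'],s['force'])
E
```

```text
time_s: 27.55
position: [0.5546, 0.1864, 0.0481]
eef_rot: [-0.0, 0.621, 0.784, -0.001]
force: [-2.2, -5.0, 2.9]
gripper_width: 0.0
grip_force: 2.1
[(623.7, 931.4, 124), (659.6, -364.5, 163)]
[0.55447322 0.18692662 0.04805306] [-1.64049208 -2.72100875  0.70964032]
```

```bash
python3 -m handwheel '{"jaw":[-1,-1,-1,-1,-1,-1,-1,-1],"offset":[[0.006,0,0],[0.014,0,0],[0.022,0,0],[0.03,0,0],[0.038,0,0],[0.046,0,0],[0.053,0,0],[0.06,0,0]],"rotation":[[0,0,0],[0,0,0],[0,0,0],[0,0,0],[0,0,0],[0,0,0],[0,0,0],[0,0,0]]}'
```

```text
time_s: 28.6
position: [0.5498, 0.2063, 0.0481]
eef_rot: [0.002, 0.622, 0.783, -0.003]
force: [-0.3, -14.5, 2.6]
gripper_width: -0.002
grip_force: 7.1
```

```bash
python3 -m handwheel '{"jaw":[-1,-1,-1],"offset":[[0.005,0,0],[0.01,0,0],[0.01,0,0]],"rotation":[[0,0,0],[0,0,0],[0,0,0]]}'
```

```text
time_s: 28.98
position: [0.5498, 0.2062, 0.0482]
eef_rot: [0.005, 0.623, 0.782, -0.005]
force: [0.9, -20.3, 2.4]
gripper_width: 0.001
grip_force: 9.6
```

```bash
python3 -m handwheel '{"jaw":[-1,-1,-1,-1,-1,-1,-1],"offset":[[-0.03,0,0],[-0.1,0,0],[-0.18,0,-0.05],[-0.25,0,-0.2],[-0.25,0,-0.3],[-0.25,0,-0.3],[-0.25,0,-0.3]],"rotation":[[0,0,0],[0,0,0],[0,0,0],[0,0,0],[0,0,0],[0,0,0],[0,0,0]]}'
python3 - <<'E'
from h import *
s=capture('scene');t=capture('top')
a=cv2.resize(s['frame'][140:270,330:510],(800,578),interpolation=2)[:,:,::-1]
cv2.imwrite('pics/end.png',a)
b=np.array([-np.sin(.232),np.cos(.232)])
# black push plate in top view: top-edge line, expected for home
r=capture('wrist');g=regions_of('push_face','wrist')
print(pose()[0]['position'],pose()[0]['force'])
m=cv2.inRange(r['frame'],(0,0,0),(60,60,60));n,l,st,ce=cv2.connectedComponentsWithStats(m)
for i in range(1,n):
    if st[i,4]>200: 
        x,y,w,h,A=st[i];print(st[i],wonz(r,x+w/2,y+h/2,.072))
E
```

```text
time_s: 29.85
position: [0.5719, 0.1171, 0.1681]
eef_rot: [-0.001, 0.621, 0.784, 0.001]
force: [0.1, -0.6, -1.2]
gripper_width: 0.0
grip_force: 0.0
[0.57058352 0.11645615 0.16629831] [ 0.0642755   0.6214906  -0.50387271]
[ 262   60  118   15 1588] [0.54655252 0.21796973 0.072     ]
[316 243   8  37 256] [0.58272949 0.06097492 0.072     ]
[  118   253   404   147 35079] [ 0.60029866 -0.01352153  0.072     ]
[ 92 331  23  22 330] [ 0.33336018 -0.14672104  0.072     ]
```

View pics/end.png

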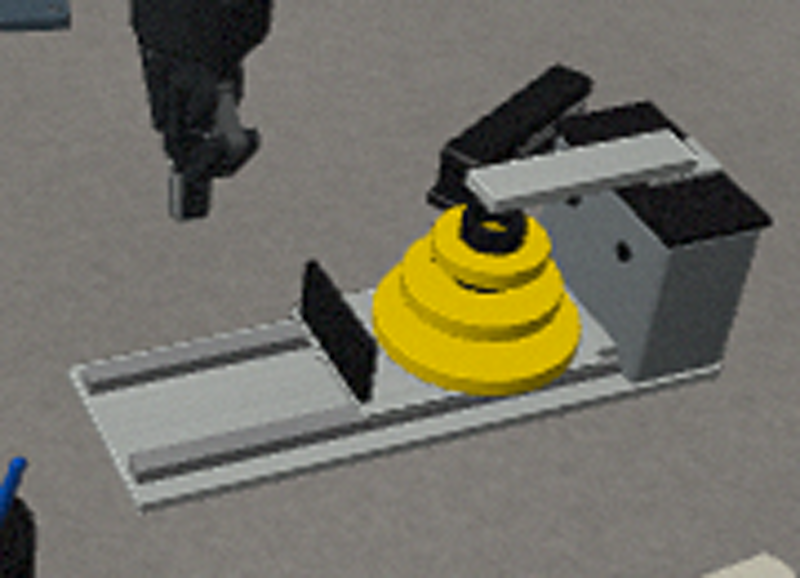

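The stack is flat and concentric under the keeper arm and the gripper is clear. The carriage did not move when the push rose from 14.5 to 20 N, so it is against its stop. About 114 mm of travel also fits a start position inside the stated 0–30 mm range.

```bash
python3 -c "
from cell import *
print(hand_in())"
```

```text
the job is handed in; nothing more can be done
None
```

The three reels are stacked on the spindle, wide, middle, then narrow. The carriage is pushed against its stop under the keeper arm and the job is handed in at about 30 s; no verdict came back, and I read "home" from the push force, not from the carriage joint.

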